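# Move three microscope optics on by one station

## Robot

A 6-joint arm with a two-finger parallel gripper is mounted at the origin on the work surface. World frame = base frame: x ahead of the robot, y to its left, z up, the work surface at z = 0. Lengths are in m, angles in rad, forces in N, time in s.
With the tool pointing down it reaches from about 0.3 to 0.875 m from the base axis. Payload 6.4 kg.
Tool frame: the origin (TCP) lies between the finger pads; the fingertips stand 8 mm ahead of it and the grasp point (between the pads) lies 11 mm behind it (ctrl.tcp_to_tips is the distance from the TCP to the fingertips, in m); z points along the fingers, y is the line along which they close (so a half turn about z gives the same grasp; the last joint's range is limited). The gripper opens to 85 mm and grips with 20 to 120 N. Pads are 22 mm wide; open, the fingers measure 114 mm over their backs; the gripper's body (76 mm by 85 mm) begins 54 mm behind the grasp point. The pads swing forward as they close: fully open they stand 13 mm farther back than shut.
Start: joints at [0.969, 0.181, 1.607, -0, 1.354, -0.206], TCP at [0.222, 0.531, 0.239] pointing down, gripper open.
Joint ranges: [-2.99, 2.99], [-0.89, 2.07], [0.3, 2.58], [-1.14, 4.28], [0, 2.63], [-3.12, 3.12]. Speed limits (rad/s): [2.57, 2.57, 3.01, 3.14, 3.14, 3.14].

## Interface

Orientations are given as a unit quaternion [x, y, z, w].
In Python, from plant import ctrl gives the robot as it stands.
- The arm moves only by the shell command python3 -m creep 'ROWS' [FORCE]. ROWS is JSON, a list of rows, each a list of 3 entries, a list of its own where there are three numbers: the shift along the tool's x, y, z as a fraction of full scale, then the turn, a rotation vector about the tool's x, y, z as a fraction of full scale, then the opening, from 0 (shut) to 1 (fully open). In form: [[[tx, ty, tz], [rx, ry, rz], fingers], ...]. A call has exactly 10 rows; each row is the pose to reach, as a shift and turn from the pose commanded when the call began, along the tool's axes at that moment, turning the shorter way round; what a row does not reach only later rows make up. Full scale, the value 1, is 30 cm for a shift and 360 degrees for a turn. A row lasts 1/8 s, in which the tool goes at most 62.5 mm and 10.7 degrees, less where a joint would pass 70% of its speed; a pose out of reach is approached as far as the arm can. A call with a number of a shift or a turn outside -1 to 1 is refused whole. A call with a gripper value outside its range is refused whole. The fingers move at their own pace and stop on an object; FORCE is the grip in N (left out, the last holds). Time passes only in rows, so rows that repeat a pose let the fingers close, or fill a call up. It gives the time, the measured TCP pose, the force, the opening and the grip force at its end, in the units of the state.
- ctrl.get_state(): the state, without advancing time (a new reading comes with each control period).
- ctrl.snapshot(name): name is "scene" or "top"; returns a dict with "pixels" (400x640x3 uint8, blue, green, red), "K" (3x3 intrinsics, pixels), "T" (4x4, takes a point from camera to world coordinates). Camera axes: x right, y down, z forward; pixel columns grow to the right and rows downward; lengths in m; the calibration is good to about 2 mm. A picture is of the moment at which its call begins. There is no depth.
- ctrl.hand_in(): hands the job in; it is judged then, once.
The state is a dict: "time_s": time; "qpos": joint angles; "qd": joint speeds; "joint_torque": joint torques, N m; "position": TCP position; "tool_rot": TCP orientation; "wrist_force": force on the tool from outside, world axes, zero at the start; "moment": the same for the moment, N m; "opening": opening from 0.0 (shut) to 1.0 (fully open); "grip_force": force on a finger pad.
Only numpy, scipy, OpenCV 4.12 (cv2) and the standard library are available. Lean on these libraries where they do the work, as an engineer would, in place of code of your own. Each camera call takes 0.05 s, during which the arm holds its last target. There are 200 camera calls.

## Task

The three microscope parts must each move on one station: the objective goes from the cleaning dish into the storage tray, the eyepiece goes from the storage tray onto the inspection plate, and the camera adapter goes from the inspection plate into the cleaning dish, each left standing upright in the middle of its new place. Every station is taken, so let one part wait standing on the middle of the empty cork mat on the way. Never put a part on the bare bench, drop it or tip it over, and leave the flask, the blower and the cleaner bottle where they are.

Things in the scene. Friction and masses are not known exactly. Their poses are not given: they have to be found in the camera images.
- objective: microscope objective standing upright, bright steel: a cylinder 36 mm in diameter from the foot up to 44 mm, then a cone to a narrow nose, 62 mm tall in all, 0.11 to 0.23 kg. Origin: centre of its underside, z up. Grip the cylinder.
- eyepiece: microscope eyepiece standing upright, black with a thin white ring: foot (eyecup) 44 mm in diameter up to 12 mm, body a cylinder 40 mm in diameter from 14 to 48 mm, a 32 mm lens ring on top, 54 mm tall in all, 0.08 to 0.17 kg. Origin: centre of its underside, z up. Grip the body.
- adapter: camera adapter standing upright, plain aluminium: square foot 50 x 50 x 8 mm with a tube 34 mm in diameter on it from 8 to 68 mm height, 68 mm tall in all, 0.09 to 0.2 kg. Origin: centre of its underside, z up. Grip the tube above the foot.
- dish: cleaning dish, fixed: round white ceramic, 106 mm in diameter, flat floor 6 mm above the bench and 92 mm across, rim 10 mm above the bench. Origin: centre of its underside, on the bench, z up.
- tray: storage tray, fixed: square, pale plywood rim 4 mm thick with a grey felt-lined inside, 100 x 100 mm, flat floor 6 mm above the bench and 92 mm across, rim 11 mm above the bench. Origin: centre of its underside, on the bench, z up.
- plate: inspection plate, fixed: flat grey rectangular plate 110 x 100 mm without a rim, a bright round steel insert 68 mm in diameter flush in its middle, top 12 mm above the bench. Origin: centre of its underside, on the bench, z up.
- mat: cork mat, fixed: square, 90 x 90 mm, no rim, top 6 mm above the bench, empty at the start. Origin: centre of its underside, on the bench, z up.
- flask: bystander: small empty clear culture flask with a green screw cap, lying flat, 89 x 42 mm, 25 mm high, light and loose. Origin: underside, near its middle; x towards the cap.
- blower: bystander: rubber air blower bulb standing nozzle up, 56 mm in diameter, 95 mm tall, light and loose. Origin: centre of its underside.
- cleaner: bystander: small white bottle of lens cleaner with a blue cap, 42 mm in diameter, 85 mm tall, loose. Origin: centre of its underside.
Mind the look-alikes: they are no part of the job. What is shaped like the adapter but purple is not meant.

How it is judged:
On the way:
1. one of the three parts stands released on the cork mat, within 25 mm of its middle (((horizontal distance between objective and mat below 0.025 m and z of objective in the frame of mat between 0.003 and 0.009 m and angle between objective's own z axis and vertical below 0.1 rad and linear speed of objective below 0.02 m/s and angular speed of objective below 0.2 rad/s and contact force between the fingers and objective below 0.05 N) or (horizontal distance between eyepiece and mat below 0.025 m and z of eyepiece in the frame of mat between 0.003 and 0.009 m and angle between eyepiece's own z axis and vertical below 0.1 rad and linear speed of eyepiece below 0.02 m/s and angular speed of eyepiece below 0.2 rad/s and contact force between the fingers and eyepiece below 0.05 N) or (horizontal distance between adapter and mat below 0.025 m and z of adapter in the frame of mat between 0.003 and 0.009 m and angle between adapter's own z axis and vertical below 0.1 rad and linear speed of adapter below 0.02 m/s and angular speed of adapter below 0.2 rad/s and contact force between the fingers and adapter below 0.05 N))), for 0.2 s.
At the end, for the whole second after the job is handed in: The objective stands in the tray, the eyepiece on the plate and the adapter in the dish, each on the floor of its place (within 3 mm in height), within 15 mm of the middle, upright within 0.1 rad, released and at rest (horizontal distance between objective and tray below 0.015 m and z of objective in the frame of tray between 0.003 and 0.009 m and angle between each of objective, eyepiece, adapter's own z axis and vertical below 0.1 rad and linear speed of each of objective, eyepiece, adapter below 0.02 m/s and angular speed of each of objective, eyepiece, adapter below 0.2 rad/s and contact force between the fingers and objective below 0.05 N and horizontal distance between eyepiece and plate below 0.015 m and z of eyepiece in the frame of plate between 0.009 and 0.015 m and contact force between the fingers and eyepiece below 0.05 N and horizontal distance between adapter and dish below 0.015 m and z of adapter in the frame of dish between 0.003 and 0.009 m and contact force between the fingers and adapter below 0.05 N); the robot touches nothing.
It fails at once if a part stands or lies on the bare bench (height (world z) of any of objective, eyepiece, adapter below 0.003 m).
It fails at once if a part is tipped over (more than 0.7 rad) (angle between any of objective, eyepiece, adapter's own z axis and vertical above 0.7 rad).
It fails at once if a part is dropped (falls freely faster than 0.7 m/s) ((linear speed of objective above 0.7 m/s and contact force between the fingers and objective below 0.05 N) or (linear speed of eyepiece above 0.7 m/s and contact force between the fingers and eyepiece below 0.05 N) or (linear speed of adapter above 0.7 m/s and contact force between the fingers and adapter below 0.05 N)).
It fails at once if the flask, the blower or the cleaner bottle is moved more than 20 mm (distance of any of flask, blower, cleaner from where it was at the start of the episode above 0.02 m).
It also fails if it takes over 112 s, if anything falls off the work surface, if the arm or the gripper's body presses on something with over 40 N, if the wrist force passes 120 N, or if a joint passes its speed limit or range.

## Working session

There is one attempt and no reset: what is moved stays moved. The work goes in short steps, Python scripts to look and compute and a shell command to move; the robot and the scene stay as the last step left them, time stands still between calls to the robot, and variables do not carry over. Pictures are saved under pics/ and viewed, at most 14 in all, crops included, and the job is handed in when it is done.

```bash
ls; mkdir -p pics; python3 - <<'E'
from plant import ctrl
import cv2,numpy as np
for n in("scene","top"):
    s=ctrl.snapshot(n); cv2.imwrite(f"pics/{n}0.png",s["pixels"]); np.savez(f"{n}0.npz",**s)
    print(n,s["K"].tolist(),s["T"].round(3).tolist())
print(ctrl.get_state())
E
```

```text
pics
scene [[364.9856119582503, 0.0, 323.0754196770272], [0.0, 364.9856119582503, 205.15526751772651], [0.0, 0.0, 1.0]] [[0.278, 0.647, -0.71, 1.241], [0.96, -0.199, 0.195, -0.212], [-0.015, -0.736, -0.677, 0.707], [0.0, 0.0, 0.0, 1.0]]
top [[441.7355315323343, 0.0, 319.9558843341648], [0.0, 441.7355315323343, 204.85230937075778], [0.0, 0.0, 1.0]] [[-0.024, -0.99, 0.142, 0.361], [-1.0, 0.023, -0.004, -0.008], [0.001, -0.142, -0.99, 1.22], [0.0, 0.0, 0.0, 1.0]]
{'time_s': 0.1, 'qpos': array([ 9.68697124e-01,  1.81489791e-01,  1.60789368e+00,  1.48157873e-05,
        1.35380933e+00, -2.06267524e-01]), 'qd': array([-0.00047338, -0.00270636, -0.00139453, -0.00181067, -0.00082888,
       -0.00083415]), 'joint_torque': array([ 9.65347062e-04, -4.45879984e+01, -3.52235413e+01, -1.49735210e-04,
        4.22379861e-03, -8.92713871e-06]), 'position': array([0.22139043, 0.53015006, 0.2384682 ]), 'tool_rot': array([ 1.96627791e-01,  9.80477879e-01, -7.32765132e-04, -3.21294711e-04]), 'wrist_force': array([ 0.17075502,  0.52997064, -0.42668887]), 'moment': array([-0.01552931, -0.00580658, -0.01886016]), 'grip_force': 0.0, 'opening': 0.9966689987912146}
```

View pics/scene0.png

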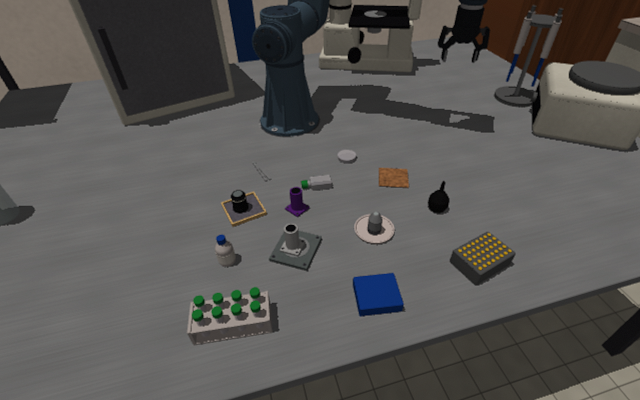

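View pics/top0.png

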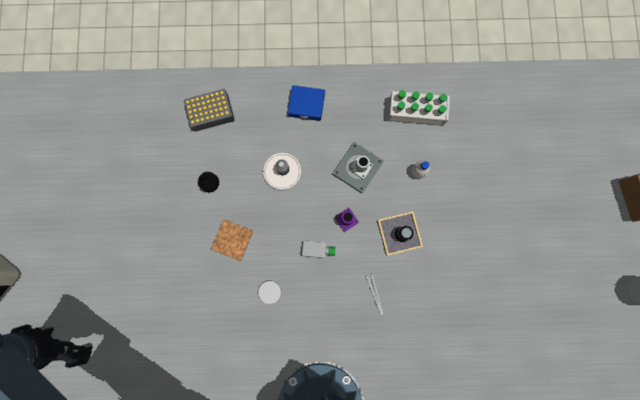

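The top view shows the objective on the dish (281,170), the adapter on the plate (358,166), the eyepiece in the tray (402,233) and the empty mat (232,239). The aluminium tube at (358,166) and the purple one at (346,219) are both shaped like the adapter. The aluminium one standing on the plate is the one meant, because purple is excluded. The small white disc at (269,292) is too small to be the dish. I'll confirm these in one enlarged crop.

```bash
python3 - <<'E'
import cv2,numpy as np
t=np.load("top0.npz")["pixels"][130:270,190:440]; s=np.load("scene0.npz")["pixels"][145:275,205:465]
t=cv2.resize(t,(640,358),interpolation=cv2.INTER_CUBIC)
cv2.imwrite("pics/c_top.png",cv2.resize(np.load("top0.npz")["pixels"][130:270,190:440],None,fx=3.2,fy=3.2,interpolation=cv2.INTER_CUBIC))
cv2.imwrite("pics/c_scene.png",cv2.resize(s,None,fx=3,fy=3,interpolation=cv2.INTER_CUBIC))
E
```

```text
(no output)
```

View pics/c_top.png

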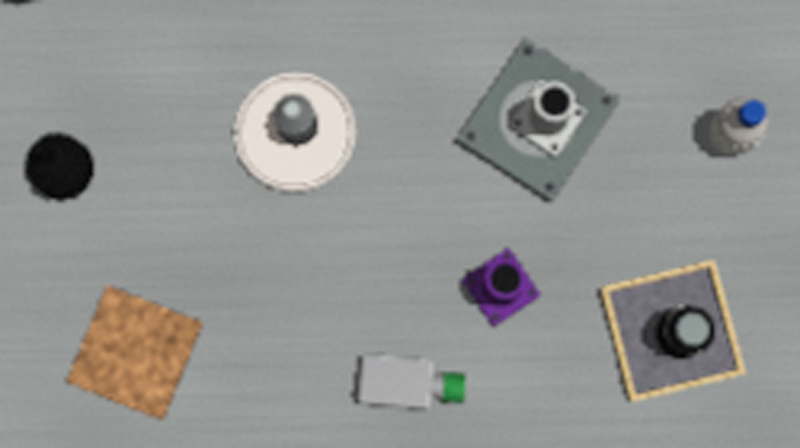

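View pics/c_scene.png

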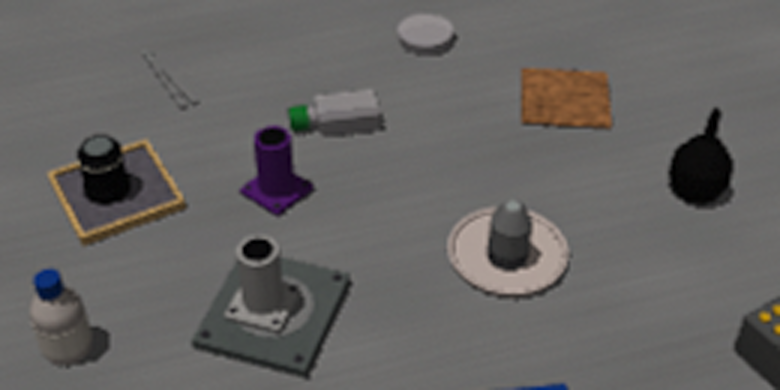

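The crops confirm it: the aluminium adapter stands on the plate, the eyepiece with its white ring is in the tray, the objective is on the dish, and the purple look-alike stands on the bench at crop (500,285). Next I measure from both views.

```bash
cat > vis.py <<'E'
import cv2,numpy as np
def load(n,tag="0"): return dict(np.load(f"{n}{tag}.npz"))
def ray(s,uv):
    d=np.linalg.inv(s["K"])@[uv[0],uv[1],1]; return s["T"][:3,3],s["T"][:3,:3]@d
def onplane(s,uv,z):
    o,d=ray(s,uv); return o+d*(z-o[2])/d[2]
def tri(a,ua,b,ub):
    oa,da=ray(a,ua); ob,db=ray(b,ub)
    k=np.linalg.lstsq(np.c_[da,-db],ob-oa,rcond=None)[0]
    p,q=oa+k[0]*da,ob+k[1]*db; return (p+q)/2,np.linalg.norm(p-q)
def blobs(img,mask,box,amin=8):
    """contours of mask in box (u0,v0,u1,v1), 4x upsampled for subpixel; largest first"""
    u0,v0,u1,v1=box
    m=np.zeros(mask.shape,np.uint8); m[v0:v1,u0:u1]=mask[v0:v1,u0:u1]
    c=[x for x in cv2.findContours(m,cv2.RETR_EXTERNAL,cv2.CHAIN_APPROX_NONE)[0] if cv2.contourArea(x)>=amin]
    return sorted(c,key=cv2.contourArea,reverse=True)
def cen(c): m=cv2.moments(c); return np.array([m["m10"],m["m01"]])/m["m00"]
E
python3 - <<'E'
from vis import *
box={"top":dict(mat=(205,212,260,268),dish=(255,145,310,198),tray=(372,205,430,262),plate=(325,138,390,198)),
"scene":dict(mat=(372,162,415,192),dish=(350,210,400,246),tray=(218,188,272,228),plate=(265,222,328,272))}
for n in box:
    im=load(n)["pixels"]; h=cv2.cvtColor(im,cv2.COLOR_BGR2HSV); g=cv2.cvtColor(im,cv2.COLOR_BGR2GRAY)
    print(n)
    for k,(u0,v0,u1,v1) in box[n].items():
        b=im[v0:v1,u0:u1]; print(k,"border med",np.median(np.r_[b[0],b[-1]],axis=0))
    pts=dict(top=dict(mat=(232,239),dish=(268,175),tray=(390,222),rim=(400,214),plate=(350,185),insert=(350,165),hole=(362,161),lens=(406,233),nose=(281,164)),
     scene=dict(mat=(394,178),dish=(362,228),tray=(247,213),rim=(232,204),plate=(290,255),insert=(309,246),hole=(290,228),lens=(238,194),nose=(376,213)))[n]
    for k,(u,v) in pts.items(): print(k,im[v,u],h[v,u])
E
```

```text
top
mat border med [150. 152. 148.]
dish border med [153. 154. 151.]
tray border med [151. 152. 148.]
plate border med [153. 155. 151.]
mat [ 87 130 177] [ 14 130 177]
dish [216 223 230] [ 15  16 230]
tray [122 115 117] [129  15 122]
rim [145 185 204] [ 20  74 204]
plate [69 70 65] [84 18 70]
insert [77 77 75] [90  7 77]
hole [25 23 25] [150  20  25]
lens [152 156 146] [ 78  16 156]
nose [196 200 188] [ 80  15 200]
scene
mat border med [103. 104. 104.]
dish border med [106. 107. 108.]
tray border med [105. 106. 107.]
plate border med [106. 107. 108.]
mat [ 48  78 117] [ 13 150 117]
dish [152 159 173] [ 10  31 173]
tray [85 79 82] [135  18  85]
rim [63 59 63] [150  16  63]
plate [110 110 111] [  0   2 111]
insert [93 95 94] [45  5 95]
hole [13 11 12] [135  39  13]
lens [94 96 91] [78 13 96]
nose [140 144 137] [ 73  12 144]
```

```bash
python3 - <<'E'
from vis import *
T,S=load("top"),load("scene"); out={}
box={"top":dict(mat=(205,212,260,268),dish=(255,145,310,198),tray=(372,205,430,262),plate=(325,138,390,198)),
"scene":dict(mat=(372,162,415,192),dish=(350,208,400,246),tray=(218,188,272,228),plate=(265,222,328,272))}
R={}
for n,s in(("top",T),("scene",S)):
    im=s["pixels"]; h=cv2.cvtColor(im,cv2.COLOR_BGR2HSV).astype(int); g=cv2.cvtColor(im,cv2.COLOR_BGR2GRAY).astype(int)
    b=152 if n=="top" else 106
    sat=h[...,1];hue=h[...,0]
    M=dict(mat=(sat>80)&(hue<25),dish=(g>1.22*b)&(sat<60),tray=(sat>50)&(hue>8)&(hue<32)&(g>.75*b),plate=(g<.9*b))
    for k,m in M.items():
        c=blobs(im,m,box[n][k],3); c=np.vstack(c if k=="tray" else c[:1])
        hull=cv2.convexHull(c)
        if k=="dish": e=cv2.fitEllipse(hull); p=np.array(e[0]); q=None
        else:
            eps=2
            while len(q:=cv2.approxPolyDP(hull,eps,True))>4: eps+=.5
            q=q[:,0].astype(float)
            # centre = crossing of diagonals
            if len(q)==4:
                H=[np.append(x,1) for x in q]; x=np.cross(np.cross(H[0],H[2]),np.cross(H[1],H[3])); p=x[:2]/x[2]
            else: p=cen(hull)
        R[n,k]=p; z=dict(mat=.006,dish=.010,tray=.011,plate=.012)[k]
        print(n,k,p.round(1),"plane",onplane(s,p,z).round(4),end=" ")
        if q is not None:
            w=np.array([onplane(s,x,z)[:2] for x in q]); print("sides",np.linalg.norm(w-np.roll(w,-1,0),axis=1).round(3),"yaw",np.degrees(np.arctan2(*(w[1]-w[0])[::-1]))%90)
        else: print("d",[round(float(np.linalg.norm(onplane(s,hull[i,0],z)[:2]-onplane(s,p,z)[:2])*2),3) for i in range(0,len(hull),4)])
    pb=dict(top=dict(hole=(355,154,370,169),lens=(400,226,412,239),nose=(277,158,286,168)),scene=dict(hole=(282,222,298,233),lens=(230,189,246,197),nose=(371,209,381,217)))[n]
    for k,x in pb.items():
        m=(g<.3*b) if k=="hole" else (g>(.6 if k=="lens" else 1.05)*b)
        c=blobs(im,m,x,2); R[n,k]=cen(c[0]); print(n,k,R[n,k].round(1),cv2.contourArea(c[0]),cv2.boundingRect(c[0]))
R["top","screws"]=np.array([358.6,166.8]);R["scene","screws"]=np.array([295.3,246.7])
for k in("mat","dish","tray","plate","screws","hole","lens","nose"):
    p,e=tri(T,R["top",k],S,R["scene",k]); print("TRI",k,p.round(4),"gap",round(e,4),"base r",np.hypot(*p[:2]).round(3))
E
```

```text
top mat [231.3 239.6] plane [0.4438 0.2322 0.006 ] sides [0.086 0.085 0.087 0.083] yaw 67.99450968606644
top dish [281.8 170.5] plane [0.6335 0.0911 0.01  ] d [0.104, 0.105, 0.104, 0.103, 0.106, 0.105]
top tray [399.4 232.7] plane [ 0.4515 -0.2293  0.011 ] sides [0.099 0.098 0.096 0.098] yaw 12.889024715037948
top plate [356.8 166.4] plane [ 0.6396 -0.1191  0.012 ] sides [0.095 0.114 0.099 0.111] yaw 57.33643437073242
top hole [362.9 161.3] 33.5 (359, 158, 8, 8)
top lens [406.2 232.4] 64.0 (402, 228, 10, 10)
top nose [280.8 163.6] 9.0 (279, 162, 5, 4)
scene mat [393.  176.7] plane [0.4445 0.2324 0.006 ] sides [0.085 0.084 0.086 0.085] yaw 69.15724534691626
scene dish [373.8 227.8] plane [0.6339 0.0921 0.01  ] d [0.106, 0.106, 0.101, 0.101, 0.101, 0.106]
scene tray [242.5 206.8] plane [ 0.4508 -0.2307  0.011 ] sides [0.103 0.1   0.1   0.097] yaw 12.212808033981531
scene plate [293.3 248. ] plane [ 0.6422 -0.1272  0.012 ] sides [0.115 0.105 0.094 0.101] yaw 58.654258190148
scene hole [290.2 227.6] 35.5 (286, 225, 9, 6)
scene lens [236.7 191.8] 71.0 (230, 189, 16, 8)
scene nose [375.5 212.6] 8.0 (374, 211, 4, 4)
TRI mat [0.4439 0.2325 0.0054] gap 0.0005 base r 0.501
TRI dish [0.6337 0.0916 0.0098] gap 0.001 base r 0.64
TRI tray [ 0.4514 -0.2299  0.0113] gap 0.0015 base r 0.507
TRI plate [ 0.6398 -0.1231  0.0082] gap 0.0074 base r 0.652
TRI screws [ 0.6387 -0.1227  0.0116] gap 0.0028 base r 0.65
TRI hole [ 0.6372 -0.1289  0.081 ] gap 0.0006 base r 0.65
TRI lens [ 0.4476 -0.2371  0.0655] gap 0.0001 base r 0.507
TRI nose [0.6388 0.0889 0.0706] gap 0.0011 base r 0.645
```

```bash
cat > go.py <<'E'
import numpy as np,sys
from scipy.spatial.transform import Rotation as Ro
from plant import ctrl
s=ctrl.get_state(); R=Ro.from_quat(s["tool_rot"])
print("t",round(s["time_s"],2),"pos",s["position"].round(4),"open",round(s["opening"],3),"grip",round(s["grip_force"],1),"F",s["wrist_force"].round(1))
print("tilt",np.degrees(np.arccos(-R.as_matrix()[2,2])).round(2))
for a in sys.argv[1:]:
    p=np.array(eval(a)); print(a,"-> frac",(R.inv().apply(p-s["position"])/.3).round(4))
E
python3 - <<'E'
from vis import *
T,S=load("top"),load("scene")
c=lambda v,n:np.array(v)/(3.2 if n=="t" else 3)-0.35+((190,130) if n=="t" else (205,145))
pl=lambda s,n,L,z:np.mean([onplane(s,c(v,n),z) for v in L],0).round(4)
print("plate T",pl(T,"t",[(528,49),(606,100),(475,135),(549,187)],.012),"S",pl(S,"s",[(337,277),(205,333)],.012))
for k,t,s,z in(("hole",(362.9,161.3),(290.2,227.6),.080),("lens",(406.2,232.4),c((100,147),"s"),.060),("nose",(280.8,163.6),(375.5,212.6),.068)):
    print(k,onplane(T,t,z).round(4),onplane(S,s,z).round(4),tri(T,t,S,s)[0].round(4))
E
python3 go.py "[.635,.090,.15]"
```

```text
plate T [ 0.6396 -0.1231  0.012 ] S [ 0.6376 -0.1204  0.012 ]
hole [ 0.6373 -0.1294  0.08  ] [ 0.6363 -0.1285  0.08  ] [ 0.6372 -0.1289  0.081 ]
lens [ 0.448  -0.2382  0.06  ] [ 0.4497 -0.2348  0.06  ] [ 0.4483 -0.2365  0.0594]
nose [0.6391 0.0888 0.068 ] [0.6363 0.0908 0.068 ] [0.6387 0.089  0.0706]
t 0.1 pos [0.2214 0.5302 0.2385] open 0.997 grip 0.0 F [ 0.2  0.5 -0.4]
tilt 0.09
[.635,.090,.15] -> frac [-1.8379 -0.8217  0.2956]
```

The measured points agree with the heights they should have: adapter top 0.081 (0.080), lens 0.059 (0.060), nose 0.071 (0.068), mat 0.005, dish 0.010, tray 0.011, plate 0.012. First move: go above the objective.

```bash
python3 -m creep '[[[-0.05,-0.02,0.01],[0,0,0],1],[[-0.15,-0.06,0.03],[0,0,0],1],[[-0.27,-0.12,0.05],[0,0,0],1],[[-0.4,-0.18,0.07],[0,0,0],1],[[-0.53,-0.24,0.09],[0,0,0],1],[[-0.66,-0.3,0.11],[0,0,0],1],[[-0.79,-0.36,0.13],[0,0,0],1],[[-0.9,-0.41,0.15],[0,0,0],1],[[-0.96,-0.43,0.15],[0,0,0],1],[[-0.98,-0.44,0.15],[0,0,0],1]]' 40
python3 go.py "[.638,.089,.15]"
```

```text
time_s: 1.35
position: [0.4427, 0.2946, 0.1943]
tool_rot: [0.197, 0.98, 0.0, -0.0]
wrist_force: [-0.4, 0.5, -0.8]
opening: 0.999
grip_force: 0.0
t 1.35 pos [0.4427 0.2946 0.1943] open 0.999 grip 0.0 F [-0.4  0.5 -0.8]
tilt 0.01
[.638,.089,.15] -> frac [-0.8655 -0.3801  0.1476]
```

```bash
python3 -m creep '[[[-0.05,-0.02,0.01],[0,0,0],1],[[-0.15,-0.06,0.03],[0,0,0],1],[[-0.27,-0.12,0.05],[0,0,0],1],[[-0.4,-0.18,0.07],[0,0,0],1],[[-0.53,-0.24,0.09],[0,0,0],1],[[-0.66,-0.3,0.11],[0,0,0],1],[[-0.77,-0.35,0.13],[0,0,0],1],[[-0.84,-0.37,0.145],[0,0,0],1],[[-0.8655,-0.38,0.1475],[0,0,0],1],[[-0.8655,-0.38,0.1475],[0,0,0],1]]'
python3 go.py "[.638,.089,.025]"
python3 - <<'E'
from plant import ctrl
import cv2,numpy as np
o=[]
for n in("scene","top"):
    s=ctrl.snapshot(n); np.savez(f"{n}1.npz",**s); o.append(s["pixels"])
a=cv2.resize(o[0][120:260,300:460],None,fx=2.4,fy=2.4,interpolation=cv2.INTER_CUBIC);b=cv2.resize(o[1][100:240,200:360],None,fx=2.4,fy=2.4,interpolation=cv2.INTER_CUBIC)
cv2.imwrite("pics/hover.png",np.hstack([a,b]))
E
```

```text
time_s: 2.6
position: [0.6375, 0.0904, 0.1499]
tool_rot: [0.196, 0.981, 0.0, -0.0]
wrist_force: [-0.0, 0.8, 1.3]
opening: 0.999
grip_force: 0.0
t 2.6 pos [0.6375 0.0904 0.1499] open 0.999 grip 0.0 F [-0.   0.8  1.3]
tilt 0.03
[.638,.089,.025] -> frac [-0.0036 -0.0037  0.4162]
```

View pics/hover.png

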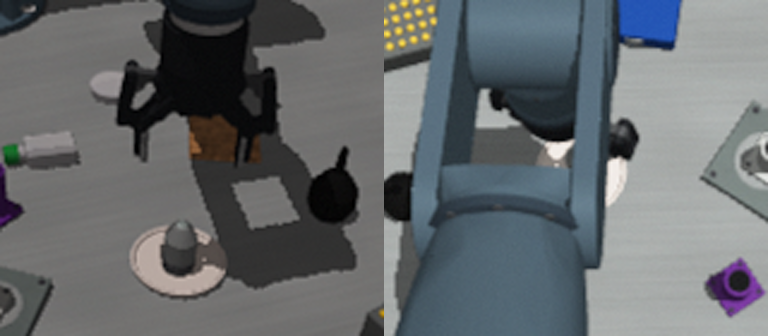

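The hand hovers over the objective with the fingers to either side and nothing near (left pane: fingertips at (140,150) and (240,155), objective at (180,245)). Now descend.

```bash
python3 -m creep '[[[-0.003,-0.003,0.03],[0,0,0],1],[[-0.003,-0.003,0.1],[0,0,0],1],[[-0.003,-0.003,0.18],[0,0,0],1],[[-0.003,-0.003,0.26],[0,0,0],1],[[-0.003,-0.003,0.33],[0,0,0],1],[[-0.003,-0.003,0.38],[0,0,0],1],[[-0.003,-0.003,0.405],[0,0,0],1],[[-0.003,-0.003,0.416],[0,0,0],1],[[-0.003,-0.003,0.416],[0,0,0],1],[[-0.003,-0.003,0.416],[0,0,0],1]]'
python3 - <<'E'
from plant import ctrl
import cv2,numpy as np
s=ctrl.snapshot("scene")
cv2.imwrite("pics/grasp1.png",cv2.resize(s["pixels"][160:260,320:440],None,fx=5,fy=5,interpolation=cv2.INTER_CUBIC))
E
```

```text
time_s: 3.95
position: [0.6388, 0.089, 0.0261]
tool_rot: [0.197, 0.98, 0.0, 0.001]
wrist_force: [0.6, 0.0, 0.3]
opening: 1.0
grip_force: 0.0
```

View pics/grasp1.png

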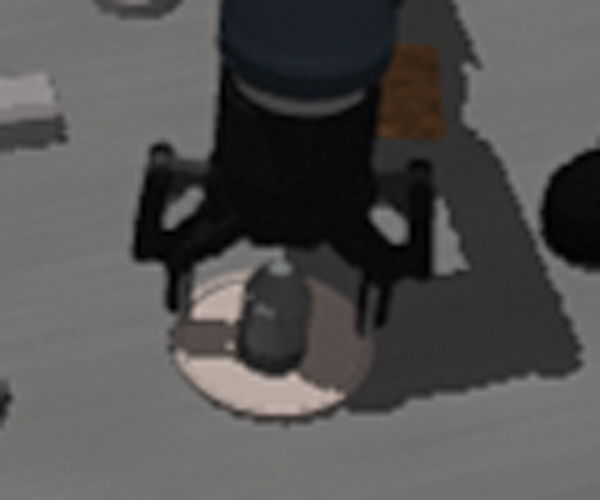

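The objective, at (275,320), is centred between the fingers at (178,300) and (370,320). Close on it.

```bash
python3 -m creep '[[[0,0,0],[0,0,0],0.8],[[0,0,0],[0,0,0],0.6],[[0,0,0],[0,0,0],0.5],[[0,0,0],[0,0,0],0.4],[[0,0,0],[0,0,0],0.3],[[0,0,0],[0,0,0],0.2],[[0,0,0],[0,0,0],0.1],[[0,0,0],[0,0,0],0],[[0,0,0],[0,0,0],0],[[0,0,0],[0,0,0],0]]' 40
python3 go.py
```

```text
time_s: 5.25
position: [0.6383, 0.0889, 0.0255]
tool_rot: [0.197, 0.98, -0.0, 0.0]
wrist_force: [-1.3, -0.7, 5.2]
opening: 0.407
grip_force: 39.9
t 5.25 pos [0.6383 0.0889 0.0255] open 0.407 grip 39.9 F [-1.3 -0.7  5.2]
tilt 0.02
```

```bash
python3 -m creep '[[[0,0,-0.02],[0,0,0],0],[[0,0,-0.05],[0,0,0],0],[[0,0,-0.1],[0,0,0],0],[[0,0,-0.16],[0,0,0],0],[[0,0,-0.23],[0,0,0],0],[[0,0,-0.3],[0,0,0],0],[[0,0,-0.35],[0,0,0],0],[[0,0,-0.38],[0,0,0],0],[[0,0,-0.4],[0,0,0],0],[[0,0,-0.4],[0,0,0],0]]'
python3 go.py "[.4439,.2325,.145]"
python3 - <<'E'
from plant import ctrl
import cv2,numpy as np
s=ctrl.snapshot("scene")
cv2.imwrite("pics/lift1.png",cv2.resize(s["pixels"][120:260,310:450],None,fx=4,fy=4,interpolation=cv2.INTER_CUBIC))
E
```

```text
time_s: 6.5
position: [0.6382, 0.0889, 0.1453]
tool_rot: [0.197, 0.98, -0.0, 0.0]
wrist_force: [-0.5, 0.8, -2.3]
opening: 0.407
grip_force: 40.0
t 6.5 pos [0.6382 0.0889 0.1453] open 0.407 grip 40.0 F [-0.5  0.8 -2.3]
tilt 0.0
[.4439,.2325,.145] -> frac [0.782  0.1919 0.0009]
```

View pics/lift1.png

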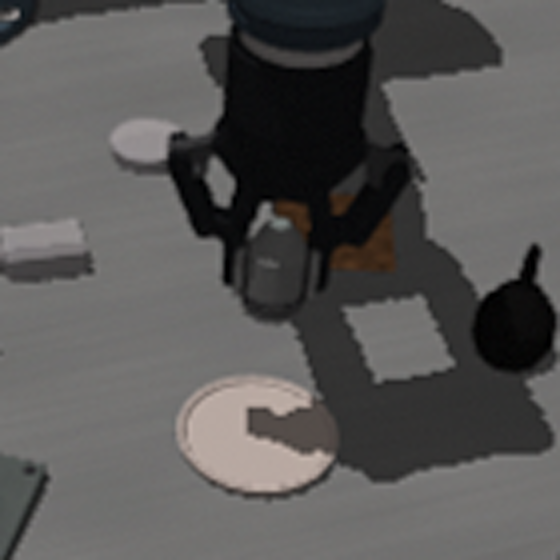

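The objective hangs upright in the grip at (275,270), clear of the dish. Move it to the mat.

```bash
python3 -m creep '[[[0.03,0.01,0],[0,0,0],0],[[0.1,0.025,0],[0,0,0],0],[[0.2,0.05,0],[0,0,0],0],[[0.32,0.08,0],[0,0,0],0],[[0.44,0.11,0],[0,0,0],0],[[0.56,0.14,0],[0,0,0],0],[[0.67,0.165,0],[0,0,0],0],[[0.74,0.18,0],[0,0,0],0],[[0.77,0.19,0],[0,0,0],0],[[0.782,0.192,0],[0,0,0],0]]'
python3 go.py "[.4439,.2325,.0265]"
```

```text
time_s: 7.8
position: [0.4441, 0.2327, 0.1454]
tool_rot: [0.196, 0.981, 0.0, 0.0]
wrist_force: [-0.5, 0.0, -1.4]
opening: 0.403
grip_force: 40.1
t 7.8 pos [0.4441 0.2327 0.1454] open 0.403 grip 40.1 F [-0.5  0.  -1.4]
tilt 0.04
[.4439,.2325,.0265] -> frac [ 0.0006 -0.001   0.3962]
```

```bash
python3 -m creep '[[[0,0,0.03],[0,0,0],0],[[0,0,0.08],[0,0,0],0],[[0,0,0.15],[0,0,0],0],[[0,0,0.22],[0,0,0],0],[[0,0,0.28],[0,0,0],0],[[0,0,0.33],[0,0,0],0],[[0,0,0.365],[0,0,0],0],[[0,0,0.385],[0,0,0],0],[[0,0,0.394],[0,0,0],0],[[0,0,0.397],[0,0,0],0]]'; python3 go.py
```

```text
time_s: 9.05
position: [0.4442, 0.2326, 0.0264]
tool_rot: [0.197, 0.98, 0.0, 0.0]
wrist_force: [0.0, 0.1, -1.2]
opening: 0.409
grip_force: 40.0
t 9.05 pos [0.4442 0.2326 0.0264] open 0.409 grip 40.0 F [ 0.   0.1 -1.2]
tilt 0.04
```

```bash
python3 -m creep '[[[0,0,0.001],[0,0,0],0],[[0,0,0.001],[0,0,0],0.42],[[0,0,0.001],[0,0,0],0.46],[[0,0,0.001],[0,0,0],0.5],[[0,0,0.001],[0,0,0],0.55],[[0,0,0.001],[0,0,0],0.6],[[0,0,0.001],[0,0,0],0.65],[[0,0,0.001],[0,0,0],0.7],[[0,0,0.001],[0,0,0],0.75],[[0,0,0.001],[0,0,0],0.8]]'; python3 go.py
```

```text
time_s: 10.3
position: [0.4439, 0.2326, 0.0258]
tool_rot: [0.197, 0.98, 0.0, -0.0]
wrist_force: [0.5, -0.3, -0.3]
opening: 0.802
grip_force: 0.0
t 10.3 pos [0.4439 0.2326 0.0258] open 0.802 grip 0.0 F [ 0.5 -0.3 -0.3]
tilt 0.0
```

```bash
python3 -m creep '[[[0,0,-0.02],[0,0,0],0.9],[[0,0,-0.06],[0,0,0],1],[[0,0,-0.12],[0,0,0],1],[[0,0,-0.2],[0,0,0],1],[[0,0,-0.28],[0,0,0],1],[[0,0,-0.36],[0,0,0],1],[[0,0,-0.41],[0,0,0],1],[[0,0,-0.44],[0,0,0],1],[[0,0,-0.45],[0,0,0],1],[[0,0,-0.45],[0,0,0],1]]'; python3 go.py "[.637,-.129,.16]"
```

```text
time_s: 11.55
position: [0.4436, 0.2325, 0.1604]
tool_rot: [0.197, 0.98, -0.0, -0.0]
wrist_force: [-0.3, 0.1, 0.5]
opening: 1.0
grip_force: 0.0
t 11.55 pos [0.4436 0.2325 0.1604] open 1.0 grip 0.0 F [-0.3  0.1  0.5]
tilt 0.05
[.637,-.129,.16] -> frac [-1.0594e+00 -8.6310e-01  9.0000e-04]
```

Distance is 0.41 m, which takes two calls. The first goes halfway, and I then photograph the mat.

```bash
python3 -m creep '[[[-0.04,-0.03,0],[0,0,0],1],[[-0.12,-0.1,0],[0,0,0],1],[[-0.23,-0.19,0],[0,0,0],1],[[-0.35,-0.29,0],[0,0,0],1],[[-0.47,-0.38,0],[0,0,0],1],[[-0.59,-0.48,0],[0,0,0],1],[[-0.7,-0.57,0],[0,0,0],1],[[-0.82,-0.67,0],[0,0,0],1],[[-0.92,-0.75,0],[0,0,0],1],[[-0.98,-0.8,0],[0,0,0],1]]'
python3 go.py "[.637,-.129,.041]"
python3 - <<'E'
from plant import ctrl
import cv2,numpy as np
o=[]
for n in("scene","top"):
    s=ctrl.snapshot(n); np.savez(f"{n}2.npz",**s); o.append(s["pixels"])
a=cv2.resize(o[0][130:270,270:430],None,fx=2.4,fy=2.4,interpolation=cv2.INTER_CUBIC);b=cv2.resize(o[1][140:280,200:360],None,fx=2.4,fy=2.4,interpolation=cv2.INTER_CUBIC)
cv2.imwrite("pics/mat.png",np.hstack([a,b]))
E
```

```text
time_s: 12.8
position: [0.6229, -0.1054, 0.1598]
tool_rot: [0.198, 0.98, -0.0, -0.0]
wrist_force: [0.5, 0.8, -0.2]
opening: 1.001
grip_force: 0.0
t 12.8 pos [ 0.6229 -0.1054  0.1598] open 1.001 grip 0.0 F [ 0.5  0.8 -0.2]
tilt 0.06
[.637,-.129,.041] -> frac [-0.0742 -0.0542  0.3961]
```

View pics/mat.png

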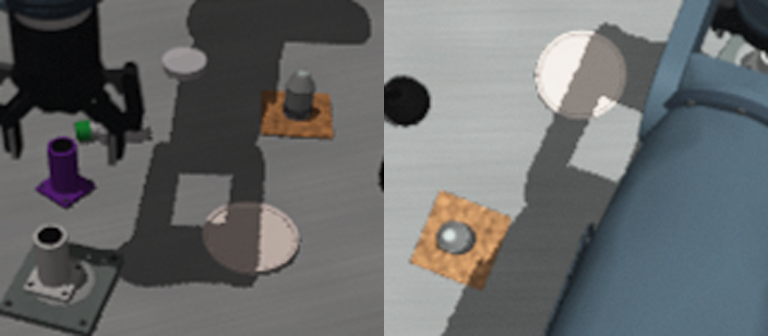

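The objective stands upright near the middle of the mat (left pane (300,95), right pane (456,237)). Now go down over the adapter tube.

```bash
python3 -m creep '[[[-0.03,-0.02,0.01],[0,0,0],1],[[-0.065,-0.045,0.04],[0,0,0],1],[[-0.074,-0.054,0.1],[0,0,0],1],[[-0.074,-0.054,0.17],[0,0,0],1],[[-0.074,-0.054,0.24],[0,0,0],1],[[-0.074,-0.054,0.31],[0,0,0],1],[[-0.074,-0.054,0.36],[0,0,0],1],[[-0.074,-0.054,0.385],[0,0,0],1],[[-0.074,-0.054,0.396],[0,0,0],1],[[-0.074,-0.054,0.396],[0,0,0],1]]'
python3 go.py
```

```text
time_s: 14.15
position: [0.6373, -0.1259, 0.0425]
tool_rot: [0.197, 0.98, -0.0, 0.0]
wrist_force: [-0.1, 0.2, -0.3]
opening: 1.002
grip_force: 0.0
t 14.15 pos [ 0.6373 -0.1259  0.0425] open 1.002 grip 0.0 F [-0.1  0.2 -0.3]
tilt 0.05
```

```bash
python3 -m creep '[[[0,0,0],[0,0,0],0.8],[[0,0,0],[0,0,0],0.6],[[0,0,0],[0,0,0],0.5],[[0,0,0],[0,0,0],0.4],[[0,0,0],[0,0,0],0.3],[[0,0,0],[0,0,0],0.2],[[0,0,0],[0,0,0],0.1],[[0,0,0],[0,0,0],0],[[0,0,0],[0,0,0],0],[[0,0,0],[0,0,0],0]]' 40
python3 go.py
```

```text
time_s: 15.4
position: [0.6371, -0.126, 0.0424]
tool_rot: [0.197, 0.98, -0.0, 0.0]
wrist_force: [-1.2, -1.4, 6.6]
opening: 0.393
grip_force: 39.9
t 15.4 pos [ 0.6371 -0.126   0.0424] open 0.393 grip 39.9 F [-1.2 -1.4  6.6]
tilt 0.04
```

```bash
python3 -m creep '[[[0,0,-0.02],[0,0,0],0],[[0,0,-0.05],[0,0,0],0],[[0,0,-0.1],[0,0,0],0],[[0,0,-0.16],[0,0,0],0],[[0,0,-0.23],[0,0,0],0],[[0,0,-0.28],[0,0,0],0],[[0,0,-0.32],[0,0,0],0],[[0,0,-0.34],[0,0,0],0],[[0,0,-0.35],[0,0,0],0],[[0,0,-0.35],[0,0,0],0]]'
python3 go.py "[.6337,.0916,.147]"
python3 - <<'E'
from plant import ctrl
import cv2,numpy as np
s=ctrl.snapshot("scene"); np.savez("scene3.npz",**s)
cv2.imwrite("pics/lift2.png",cv2.resize(s["pixels"][150:290,230:370],None,fx=4,fy=4,interpolation=cv2.INTER_CUBIC))
E
```

```text
time_s: 16.65
position: [0.6367, -0.1257, 0.1467]
tool_rot: [0.197, 0.98, 0.0, -0.0]
wrist_force: [-0.1, 0.0, -1.8]
opening: 0.387
grip_force: 39.8
t 16.65 pos [ 0.6367 -0.1257  0.1467] open 0.387 grip 39.8 F [-0.1  0.  -1.8]
tilt 0.04
[.6337,.0916,.147] -> frac [ 0.2884  0.6645 -0.0009]
```

View pics/lift2.png

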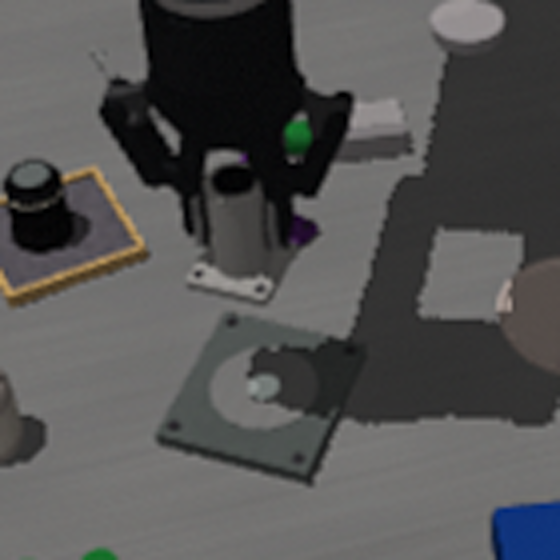

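The adapter hangs upright, tube rim at (235,178). The empty plate shows all four screws, at (232,320), (355,350), (298,458) and (172,426), which gives a better centre.

```bash
python3 - <<'E'
from vis import *
S=load("scene","3"); f=lambda u,v:(u/4-.375+230,v/4-.375+150)
q=np.array([onplane(S,f(*x),.012) for x in[(232,320),(355,350),(298,458),(172,426)]]); print("plate",q.mean(0).round(4),"sides",np.linalg.norm(q-np.roll(q,-1,0),axis=1).round(3),"insert",onplane(S,f(264,387),.012).round(4))
print("adapter top",onplane(S,f(235,178),.184).round(4))
# objective on mat: both views
T2,S2=load("top","2"),load("scene","2")
for n,s,b,thr in(("top",T2,(222,230,238,246),175),("scene",S2,(385,155,402,170),110)):
    g=cv2.cvtColor(s["pixels"],cv2.COLOR_BGR2GRAY); h=cv2.cvtColor(s["pixels"],cv2.COLOR_BGR2HSV)
    c=blobs(g,(g>thr)&(h[...,1]<50),b,1); print(n,[ (cen(x).round(1),cv2.contourArea(x)) for x in c[:2]])
    print("nose",onplane(s,cen(c[0]),.068).round(4))
    # whole body: low saturation inside mat -> silhouette
h=cv2.cvtColor(T2["pixels"],cv2.COLOR_BGR2HSV); m=(h[...,1]<60)
c=blobs(h,m,(222,229,241,250),4); print("body top-view",cen(c[0]).round(1),cv2.boundingRect(c[0]),onplane(T2,cen(c[0]),.05).round(4))
E
```

```text
plate [ 0.6383 -0.1199  0.012 ] sides [0.086 0.093 0.082 0.094] insert [ 0.6386 -0.1203  0.012 ]
adapter top [ 0.6356 -0.1244  0.184 ]
top [(array([226.9, 237.6]), 10.5)]
nose [0.445  0.2314 0.068 ]
scene [(array([393.7, 158. ]), 76.0)]
nose [0.4325 0.2322 0.068 ]
body top-view [229.4 238.7] (222, 232, 16, 14) [0.4432 0.2286 0.05  ]
```

```bash
python3 -m creep '[[[0.01,0.02,0],[0,0,0],0],[[0.035,0.08,0],[0,0,0],0],[[0.07,0.17,0],[0,0,0],0],[[0.115,0.27,0],[0,0,0],0],[[0.16,0.37,0],[0,0,0],0],[[0.205,0.47,0],[0,0,0],0],[[0.245,0.56,0],[0,0,0],0],[[0.275,0.63,0],[0,0,0],0],[[0.286,0.655,0],[0,0,0],0],[[0.288,0.663,0],[0,0,0],0]]'
python3 go.py "[.634,.0912,.0370]"
```

```text
time_s: 17.95
position: [0.6338, 0.0914, 0.147]
tool_rot: [0.196, 0.981, -0.0, -0.0]
wrist_force: [-0.4, -0.2, -1.1]
opening: 0.388
grip_force: 39.9
t 17.95 pos [0.6338 0.0914 0.147 ] open 0.388 grip 39.9 F [-0.4 -0.2 -1.1]
tilt 0.02
[.634,.0912,.0370] -> frac [-8.000e-04 -2.000e-04  3.666e-01]
```

```bash
python3 -m creep '[[[0,0,0.03],[0,0,0],0],[[0,0,0.08],[0,0,0],0],[[0,0,0.15],[0,0,0],0],[[0,0,0.21],[0,0,0],0],[[0,0,0.265],[0,0,0],0],[[0,0,0.31],[0,0,0],0],[[0,0,0.34],[0,0,0],0],[[0,0,0.357],[0,0,0],0],[[0,0,0.364],[0,0,0],0],[[0,0,0.367],[0,0,0],0]]'; python3 go.py
```

```text
time_s: 19.2
position: [0.6342, 0.0911, 0.0374]
tool_rot: [0.197, 0.98, 0.0, 0.0]
wrist_force: [0.1, -0.6, -1.3]
opening: 0.383
grip_force: 39.9
t 19.2 pos [0.6342 0.0911 0.0374] open 0.383 grip 39.9 F [ 0.1 -0.6 -1.3]
tilt 0.05
```

```bash
python3 -m creep '[[[0,0,0.001],[0,0,0],0],[[0,0,0.001],[0,0,0],0.41],[[0,0,0.001],[0,0,0],0.45],[[0,0,0.001],[0,0,0],0.5],[[0,0,0.001],[0,0,0],0.55],[[0,0,0.001],[0,0,0],0.6],[[0,0,0.001],[0,0,0],0.65],[[0,0,0.001],[0,0,0],0.7],[[0,0,0.001],[0,0,0],0.75],[[0,0,0.001],[0,0,0],0.8]]'; python3 go.py
```

```text
time_s: 20.45
position: [0.6339, 0.0911, 0.0366]
tool_rot: [0.197, 0.98, -0.0, 0.0]
wrist_force: [-0.3, 0.2, -0.2]
opening: 0.801
grip_force: 0.0
t 20.45 pos [0.6339 0.0911 0.0366] open 0.801 grip 0.0 F [-0.3  0.2 -0.2]
tilt 0.0
```

```bash
python3 -m creep '[[[0,0,-0.02],[0,0,0],0.9],[[0,0,-0.06],[0,0,0],1],[[0,0,-0.12],[0,0,0],1],[[0,0,-0.2],[0,0,0],1],[[0,0,-0.27],[0,0,0],1],[[0,0,-0.34],[0,0,0],1],[[0,0,-0.39],[0,0,0],1],[[0,0,-0.41],[0,0,0],1],[[0,0,-0.42],[0,0,0],1],[[0,0,-0.42],[0,0,0],1]]'; python3 go.py "[.4485,-.2365,.16]"
```

```text
time_s: 21.7
position: [0.6335, 0.0911, 0.162]
tool_rot: [0.197, 0.98, -0.0, -0.001]
wrist_force: [0.3, -0.2, -0.3]
opening: 0.999
grip_force: 0.0
t 21.7 pos [0.6335 0.0911 0.162 ] open 0.999 grip 0.0 F [ 0.3 -0.2 -0.3]
tilt 0.06
[.4485,-.2365,.16] -> frac [ 0.148  -1.2453  0.0073]
```

```bash
python3 -m creep '[[[0.005,-0.04,0],[0,0,0],1],[[0.015,-0.12,0],[0,0,0],1],[[0.03,-0.23,0],[0,0,0],1],[[0.042,-0.35,0],[0,0,0],1],[[0.057,-0.48,0],[0,0,0],1],[[0.072,-0.61,0],[0,0,0],1],[[0.088,-0.74,0],[0,0,0],1],[[0.103,-0.86,0],[0,0,0],1],[[0.114,-0.95,0],[0,0,0],1],[[0.119,-1,0],[0,0,0],1]]'
python3 -m creep '[[[0,0,0],[0,0,0],1],[[0.004,-0.03,0],[0,0,0],1],[[0.01,-0.08,0],[0,0,0],1],[[0.017,-0.14,0],[0,0,0],1],[[0.023,-0.19,0],[0,0,0],1],[[0.027,-0.225,0],[0,0,0],1],[[0.029,-0.24,0],[0,0,0],1],[[0.029,-0.245,0],[0,0,0],1],[[0.029,-0.245,0],[0,0,0],1],[[0.029,-0.245,0],[0,0,0],1]]'
python3 go.py "[.4485,-.2365,.027]"
python3 - <<'E'
from plant import ctrl
import cv2,numpy as np
o=[]
for n in("scene","top"):
    s=ctrl.snapshot(n); np.savez(f"{n}4.npz",**s); o.append(s["pixels"])
a=cv2.resize(o[0][120:280,200:440],None,fx=1.65,fy=2*.825,interpolation=cv2.INTER_CUBIC);b=cv2.resize(o[1][120:280,220:460],None,fx=1.65,fy=1.65,interpolation=cv2.INTER_CUBIC)
cv2.imwrite("pics/p4.png",np.hstack([a,b]))
E
```

```text
time_s: 22.95
position: [0.484, -0.1732, 0.1622]
tool_rot: [0.197, 0.98, 0.0, -0.0]
wrist_force: [0.1, 1.3, -0.7]
opening: 1.003
grip_force: 0.0
time_s: 24.2
position: [0.449, -0.2361, 0.1626]
tool_rot: [0.196, 0.981, 0.0, -0.0]
wrist_force: [0.7, 0.6, -1.3]
opening: 0.999
grip_force: 0.0
t 24.2 pos [ 0.449  -0.2361  0.1626] open 0.999 grip 0.0 F [ 0.7  0.6 -1.3]
tilt 0.01
[.4485,-.2365,.027] -> frac [ 0.0011 -0.0021  0.4521]
```

View pics/p4.png

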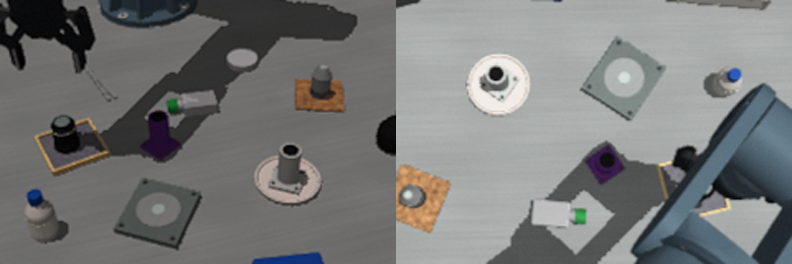

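The adapter stands upright in the dish (left (290,165), right (493,80)), and the hand is above the tray. Go down over the eyepiece and grip it.

```bash
python3 -m creep '[[[0,0,0.03],[0,0,0],1],[[0.001,-0.002,0.09],[0,0,0],1],[[0.001,-0.002,0.17],[0,0,0],1],[[0.001,-0.002,0.25],[0,0,0],1],[[0.001,-0.002,0.32],[0,0,0],1],[[0.001,-0.002,0.38],[0,0,0],1],[[0.001,-0.002,0.42],[0,0,0],1],[[0.001,-0.002,0.44],[0,0,0],1],[[0.001,-0.002,0.45],[0,0,0],1],[[0.001,-0.002,0.452],[0,0,0],1]]'; python3 go.py
```

```text
time_s: 25.55
position: [0.4486, -0.2371, 0.0273]
tool_rot: [0.197, 0.98, -0.0, 0.0]
wrist_force: [-0.1, -0.5, 0.4]
opening: 0.997
grip_force: 0.0
t 25.55 pos [ 0.4486 -0.2371  0.0273] open 0.997 grip 0.0 F [-0.1 -0.5  0.4]
tilt 0.03
```

```bash
python3 -m creep '[[[0,0,0],[0,0,0],0.8],[[0,0,0],[0,0,0],0.65],[[0,0,0],[0,0,0],0.55],[[0,0,0],[0,0,0],0.48],[[0,0,0],[0,0,0],0.4],[[0,0,0],[0,0,0],0.3],[[0,0,0],[0,0,0],0.1],[[0,0,0],[0,0,0],0],[[0,0,0],[0,0,0],0],[[0,0,0],[0,0,0],0]]' 40
python3 go.py
```

```text
time_s: 26.8
position: [0.4486, -0.2371, 0.0274]
tool_rot: [0.197, 0.98, -0.0, 0.0]
wrist_force: [-0.4, 0.4, 4.9]
opening: 0.454
grip_force: 40.6
t 26.8 pos [ 0.4486 -0.2371  0.0274] open 0.454 grip 40.6 F [-0.4  0.4  4.9]
tilt 0.04
```

```bash
python3 -m creep '[[[0,0,-0.02],[0,0,0],0],[[0,0,-0.05],[0,0,0],0],[[0,0,-0.1],[0,0,0],0],[[0,0,-0.17],[0,0,0],0],[[0,0,-0.25],[0,0,0],0],[[0,0,-0.32],[0,0,0],0],[[0,0,-0.37],[0,0,0],0],[[0,0,-0.39],[0,0,0],0],[[0,0,-0.4],[0,0,0],0],[[0,0,-0.4],[0,0,0],0]]'
python3 go.py "[.639,-.1215,.147]"
python3 - <<'E'
from plant import ctrl
import cv2,numpy as np
s=ctrl.snapshot("scene"); np.savez("scene5.npz",**s)
cv2.imwrite("pics/lift3.png",cv2.resize(s["pixels"][100:240,170:310],None,fx=4,fy=4,interpolation=cv2.INTER_CUBIC))
E
```

```text
time_s: 28.05
position: [0.4481, -0.2367, 0.1466]
tool_rot: [0.197, 0.98, 0.0, -0.0]
wrist_force: [-0.6, -0.0, -0.4]
opening: 0.455
grip_force: 40.2
t 28.05 pos [ 0.4481 -0.2367  0.1466] open 0.455 grip 40.2 F [-0.6 -0.  -0.4]
tilt 0.05
[.639,-.1215,.147] -> frac [-0.4391  0.5996 -0.0016]
```

View pics/lift3.png

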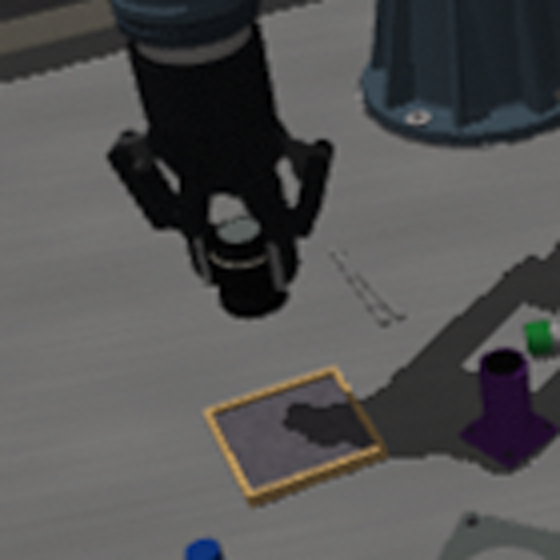

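The eyepiece is held upright, lens at (238,232).

```bash
python3 -c "
from vis import *
print(onplane(load('scene','5'),(229.1,157.6),.179))"
python3 -m creep '[[[-0.015,0.02,0],[0,0,0],0],[[-0.05,0.07,0],[0,0,0],0],[[-0.11,0.15,0],[0,0,0],0],[[-0.175,0.24,0],[0,0,0],0],[[-0.24,0.33,0],[0,0,0],0],[[-0.31,0.425,0],[0,0,0],0],[[-0.37,0.51,0],[0,0,0],0],[[-0.415,0.57,0],[0,0,0],0],[[-0.435,0.595,0],[0,0,0],0],[[-0.439,0.6,0],[0,0,0],0]]'
python3 go.py "[.639,-.1215,.0335]"
```

```text
[ 0.44866853 -0.23638299  0.179     ]
time_s: 29.35
position: [0.6396, -0.1207, 0.1466]
tool_rot: [0.196, 0.981, 0.0, -0.0]
wrist_force: [-0.2, -0.2, -2.8]
opening: 0.455
grip_force: 40.3
t 29.35 pos [ 0.6396 -0.1207  0.1466] open 0.455 grip 40.3 F [-0.2 -0.2 -2.8]
tilt 0.04
[.639,-.1215,.0335] -> frac [ 0.0005 -0.003   0.3769]
```

```bash
python3 -m creep '[[[0,0,0.03],[0,0,0],0],[[0,-0.003,0.08],[0,0,0],0],[[0,-0.003,0.15],[0,0,0],0],[[0,-0.003,0.21],[0,0,0],0],[[0,-0.003,0.27],[0,0,0],0],[[0,-0.003,0.32],[0,0,0],0],[[0,-0.003,0.35],[0,0,0],0],[[0,-0.003,0.366],[0,0,0],0],[[0,-0.003,0.373],[0,0,0],0],[[0,-0.003,0.375],[0,0,0],0]]'; python3 go.py
```

```text
time_s: 30.6
position: [0.6393, -0.1225, 0.035]
tool_rot: [0.197, 0.98, -0.0, 0.0]
wrist_force: [-0.6, -0.6, -0.9]
opening: 0.454
grip_force: 40.3
t 30.6 pos [ 0.6393 -0.1225  0.035 ] open 0.454 grip 40.3 F [-0.6 -0.6 -0.9]
tilt 0.05
```

```bash
python3 -m creep '[[[0,0,0.001],[0,0,0],0],[[0,0,0.001],[0,0,0],0.48],[[0,0,0.001],[0,0,0],0.51],[[0,0,0.001],[0,0,0],0.55],[[0,0,0.001],[0,0,0],0.6],[[0,0,0.001],[0,0,0],0.65],[[0,0,0.001],[0,0,0],0.7],[[0,0,0.001],[0,0,0],0.75],[[0,0,0.001],[0,0,0],0.8],[[0,0,0.001],[0,0,0],0.85]]'; python3 go.py
```

```text
time_s: 31.85
position: [0.6389, -0.1224, 0.0342]
tool_rot: [0.197, 0.98, 0.0, 0.0]
wrist_force: [0.2, -0.3, 0.3]
opening: 0.846
grip_force: 0.0
t 31.85 pos [ 0.6389 -0.1224  0.0342] open 0.846 grip 0.0 F [ 0.2 -0.3  0.3]
tilt 0.0
```

```bash
python3 -m creep '[[[0,0,-0.02],[0,0,0],0.9],[[0,0,-0.06],[0,0,0],1],[[0,0,-0.12],[0,0,0],1],[[0,0,-0.2],[0,0,0],1],[[0,0,-0.27],[0,0,0],1],[[0,0,-0.34],[0,0,0],1],[[0,0,-0.39],[0,0,0],1],[[0,0,-0.42],[0,0,0],1],[[0,0,-0.43],[0,0,0],1],[[0,0,-0.43],[0,0,0],1]]'; python3 go.py "[.4442,.2315,.16]"
```

```text
time_s: 33.1
position: [0.6386, -0.1223, 0.1627]
tool_rot: [0.197, 0.98, 0.0, -0.0]
wrist_force: [-0.7, -0.3, 0.1]
opening: 1.009
grip_force: 0.0
t 33.1 pos [ 0.6386 -0.1223  0.1627] open 1.009 grip 0.0 F [-0.7 -0.3  0.1]
tilt 0.05
[.4442,.2315,.16] -> frac [1.0528 0.8382 0.01  ]
```

```bash
python3 -m creep '[[[0.04,0.03,0],[0,0,0],1],[[0.12,0.1,0],[0,0,0],1],[[0.23,0.18,0],[0,0,0],1],[[0.35,0.28,0],[0,0,0],1],[[0.47,0.37,0],[0,0,0],1],[[0.59,0.47,0],[0,0,0],1],[[0.71,0.56,0],[0,0,0],1],[[0.83,0.66,0],[0,0,0],1],[[0.93,0.74,0],[0,0,0],1],[[1,0.79,0],[0,0,0],1]]'
python3 -m creep '[[[0.03,0.03,0],[0,0,0],1],[[0.05,0.045,0],[0,0,0],1],[[0.053,0.048,0],[0,0,0],1],[[0.053,0.048,0],[0,0,0],1],[[0.053,0.048,0],[0,0,0],1],[[0.053,0.048,0],[0,0,0],1],[[0.053,0.048,0],[0,0,0],1],[[0.053,0.048,0],[0,0,0],1],[[0.053,0.048,0],[0,0,0],1],[[0.053,0.048,0],[0,0,0],1]]'
python3 go.py "[.4442,.2315,.0255]"
python3 - <<'E'
from plant import ctrl
import cv2,numpy as np
o=[]
for n in("scene","top"):
    s=ctrl.snapshot(n); np.savez(f"{n}6.npz",**s); o.append(s["pixels"])
a=cv2.resize(o[0][140:280,200:440],None,fx=1.65,fy=1.65,interpolation=cv2.INTER_CUBIC);b=cv2.resize(o[1][120:260,220:460],None,fx=1.65,fy=1.65,interpolation=cv2.INTER_CUBIC)
cv2.imwrite("pics/p6.png",np.hstack([a,b]))
E
```

```text
time_s: 34.35
position: [0.4512, 0.2138, 0.1626]
tool_rot: [0.196, 0.981, -0.0, -0.001]
wrist_force: [0.0, 0.0, -0.3]
opening: 0.997
grip_force: 0.0
time_s: 35.6
position: [0.4444, 0.2314, 0.1632]
tool_rot: [0.197, 0.98, 0.0, 0.0]
wrist_force: [-0.3, 0.4, -0.1]
opening: 1.002
grip_force: 0.0
t 35.6 pos [0.4444 0.2314 0.1632] open 1.002 grip 0.0 F [-0.3  0.4 -0.1]
tilt 0.0
[.4442,.2315,.0255] -> frac [0.0006 0.     0.4591]
```

View pics/p6.png

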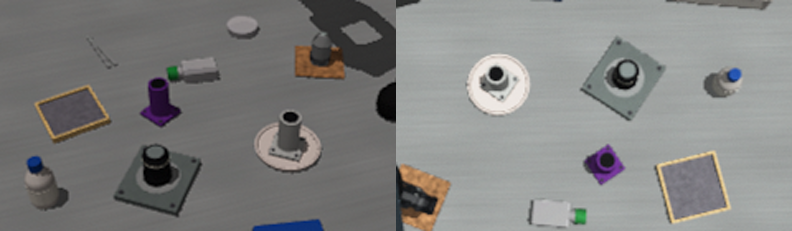

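The eyepiece stands upright on the plate insert (left (157,165), right (626,74)), the adapter is in the dish, the tray is empty, and the hand is over the mat. Pick the objective up.

```bash
python3 -m creep '[[[0,0,0.03],[0,0,0],1],[[0,0,0.09],[0,0,0],1],[[0,0,0.17],[0,0,0],1],[[0,0,0.25],[0,0,0],1],[[0,0,0.32],[0,0,0],1],[[0,0,0.38],[0,0,0],1],[[0,0,0.425],[0,0,0],1],[[0,0,0.45],[0,0,0],1],[[0,0,0.457],[0,0,0],1],[[0,0,0.458],[0,0,0],1]]'; python3 go.py
```

```text
time_s: 36.95
position: [0.4447, 0.2315, 0.0262]
tool_rot: [0.197, 0.98, 0.0, 0.0]
wrist_force: [0.6, -0.7, -0.2]
opening: 1.004
grip_force: 0.0
t 36.95 pos [0.4447 0.2315 0.0262] open 1.004 grip 0.0 F [ 0.6 -0.7 -0.2]
tilt 0.04
```

```bash
python3 -m creep '[[[0,0,0],[0,0,0],0.8],[[0,0,0],[0,0,0],0.6],[[0,0,0],[0,0,0],0.5],[[0,0,0],[0,0,0],0.4],[[0,0,0],[0,0,0],0.3],[[0,0,0],[0,0,0],0.2],[[0,0,0],[0,0,0],0.1],[[0,0,0],[0,0,0],0],[[0,0,0],[0,0,0],0],[[0,0,0],[0,0,0],0]]' 40
python3 go.py
```

```text
time_s: 38.2
position: [0.4446, 0.2314, 0.0262]
tool_rot: [0.197, 0.98, 0.0, 0.0]
wrist_force: [-2.2, -0.8, 5.6]
opening: 0.403
grip_force: 39.4
t 38.2 pos [0.4446 0.2314 0.0262] open 0.403 grip 39.4 F [-2.2 -0.8  5.6]
tilt 0.02
```

```bash
python3 -m creep '[[[0,0,-0.02],[0,0,0],0],[[0,0,-0.05],[0,0,0],0],[[0,0,-0.1],[0,0,0],0],[[0,0,-0.17],[0,0,0],0],[[0,0,-0.25],[0,0,0],0],[[0,0,-0.32],[0,0,0],0],[[0,0,-0.38],[0,0,0],0],[[0,0,-0.42],[0,0,0],0],[[0,0,-0.43],[0,0,0],0],[[0,0,-0.43],[0,0,0],0]]'
python3 go.py "[.4512,-.2299,.155]"
```

```text
time_s: 39.45
position: [0.4442, 0.2313, 0.1547]
tool_rot: [0.197, 0.98, -0.0, -0.0]
wrist_force: [-0.5, -0.7, -2.0]
opening: 0.405
grip_force: 40.1
t 39.45 pos [0.4442 0.2313 0.1547] open 0.405 grip 40.1 F [-0.5 -0.7 -2. ]
tilt 0.02
[.4512,-.2299,.155] -> frac [-6.1430e-01 -1.4094e+00 -1.0000e-03]
```

```bash
python3 -m creep '[[[-0.01,-0.02,0],[0,0,0],0],[[-0.035,-0.08,0],[0,0,0],0],[[-0.075,-0.17,0],[0,0,0],0],[[-0.12,-0.275,0],[0,0,0],0],[[-0.165,-0.38,0],[0,0,0],0],[[-0.21,-0.485,0],[0,0,0],0],[[-0.25,-0.58,0],[0,0,0],0],[[-0.285,-0.655,0],[0,0,0],0],[[-0.302,-0.695,0],[0,0,0],0],[[-0.307,-0.705,0],[0,0,0],0]]'
python3 -m creep '[[[-0.01,-0.02,0],[0,0,0],0],[[-0.035,-0.08,0],[0,0,0],0],[[-0.075,-0.17,0],[0,0,0],0],[[-0.12,-0.275,0],[0,0,0],0],[[-0.165,-0.38,0],[0,0,0],0],[[-0.21,-0.485,0],[0,0,0],0],[[-0.25,-0.58,0],[0,0,0],0],[[-0.285,-0.655,0],[0,0,0],0],[[-0.302,-0.695,0],[0,0,0],0],[[-0.307,-0.705,0],[0,0,0],0]]'
python3 go.py "[.4512,-.2299,.0262]"
```

```text
time_s: 40.7
position: [0.4476, 0.0003, 0.1545]
tool_rot: [0.197, 0.98, 0.0, -0.0]
wrist_force: [-1.0, 0.4, -1.8]
opening: 0.405
grip_force: 40.2
time_s: 41.95
position: [0.4513, -0.2299, 0.1547]
tool_rot: [0.197, 0.98, 0.0, -0.0]
wrist_force: [-0.1, -0.3, -1.4]
opening: 0.407
grip_force: 40.3
t 41.95 pos [ 0.4513 -0.2299  0.1547] open 0.407 grip 40.3 F [-0.1 -0.3 -1.4]
tilt 0.03
[.4512,-.2299,.0262] -> frac [ 2.000e-04 -1.000e-04  4.283e-01]
```

```bash
python3 -m creep '[[[0,0,0.03],[0,0,0],0],[[0,0,0.09],[0,0,0],0],[[0,0,0.16],[0,0,0],0],[[0,0,0.23],[0,0,0],0],[[0,0,0.3],[0,0,0],0],[[0,0,0.35],[0,0,0],0],[[0,0,0.39],[0,0,0],0],[[0,0,0.413],[0,0,0],0],[[0,0,0.424],[0,0,0],0],[[0,0,0.427],[0,0,0],0]]'; python3 go.py
```

```text
time_s: 43.2
position: [0.4515, -0.2302, 0.0269]
tool_rot: [0.197, 0.98, -0.0, 0.0]
wrist_force: [-1.1, 0.2, -1.9]
opening: 0.407
grip_force: 40.3
t 43.2 pos [ 0.4515 -0.2302  0.0269] open 0.407 grip 40.3 F [-1.1  0.2 -1.9]
tilt 0.03
```

```bash
python3 -m creep '[[[0,0,0.001],[0,0,0],0],[[0,0,0.001],[0,0,0],0.42],[[0,0,0.001],[0,0,0],0.46],[[0,0,0.001],[0,0,0],0.5],[[0,0,0.001],[0,0,0],0.55],[[0,0,0.001],[0,0,0],0.6],[[0,0,0.001],[0,0,0],0.65],[[0,0,0.001],[0,0,0],0.7],[[0,0,0.001],[0,0,0],0.75],[[0,0,0.001],[0,0,0],0.8]]'; python3 go.py
```

```text
time_s: 44.45
position: [0.4513, -0.23, 0.0264]
tool_rot: [0.197, 0.98, -0.0, 0.0]
wrist_force: [-0.6, 0.1, -0.6]
opening: 0.795
grip_force: 0.0
t 44.45 pos [ 0.4513 -0.23    0.0264] open 0.795 grip 0.0 F [-0.6  0.1 -0.6]
tilt 0.0
```

```bash
python3 -m creep '[[[0,0,-0.02],[0,0,0],0.9],[[0,0,-0.06],[0,0,0],1],[[0,0,-0.12],[0,0,0],1],[[0,0,-0.2],[0,0,0],1],[[0,0,-0.28],[0,0,0],1],[[0,0,-0.36],[0,0,0],1],[[0,0,-0.41],[0,0,0],1],[[0,0,-0.44],[0,0,0],1],[[0,0,-0.45],[0,0,0],1],[[0,0,-0.45],[0,0,0],1]]'
python3 -m creep '[[[0,0.02,0],[0,0,0],1],[[0.04,0.1,0],[0,0,0],1],[[0.08,0.19,0],[0,0,0],1],[[0.12,0.29,0],[0,0,0],1],[[0.16,0.4,0],[0,0,0],1],[[0.2,0.51,0],[0,0,0],1],[[0.25,0.63,0],[0,0,0],1],[[0.29,0.73,0],[0,0,0],1],[[0.32,0.8,0],[0,0,0],1],[[0.32,0.8,0],[0,0,0],1]]'
python3 go.py
python3 - <<'E'
from plant import ctrl
import cv2,numpy as np
o=[]
for n in("scene","top"):
    s=ctrl.snapshot(n); np.savez(f"{n}7.npz",**s); o.append(s["pixels"])
a=cv2.resize(o[0][140:280,200:440],None,fx=1.65,fy=1.65,interpolation=cv2.INTER_CUBIC);b=cv2.resize(o[1][120:260,220:460],None,fx=1.65,fy=1.65,interpolation=cv2.INTER_CUBIC)
cv2.imwrite("pics/p7.png",np.hstack([a,b]))
E
```

```text
time_s: 45.7
position: [0.451, -0.2297, 0.161]
tool_rot: [0.197, 0.98, 0.0, -0.0]
wrist_force: [-0.9, -0.2, 0.8]
opening: 0.997
grip_force: 0.0
time_s: 46.95
position: [0.4546, 0.0301, 0.1609]
tool_rot: [0.195, 0.981, 0.0, -0.001]
wrist_force: [0.3, 0.7, 0.1]
opening: 0.998
grip_force: 0.0
t 46.95 pos [0.4546 0.0301 0.1609] open 0.998 grip 0.0 F [0.3 0.7 0.1]
tilt 0.07
```

View pics/p7.png

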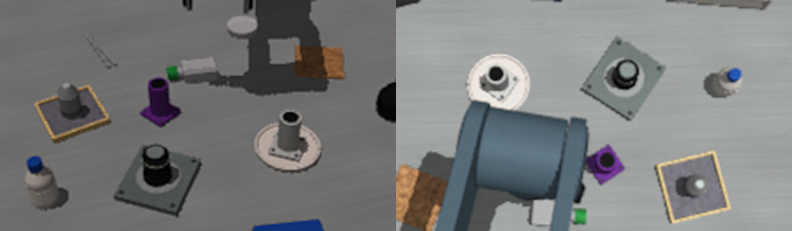

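All three stand upright in their new places: objective in the tray (left (68,100), right (695,186)), eyepiece on the plate (157,165), adapter in the dish (290,130). One numeric check of the centring, then I hand in.

```bash
python3 - <<'E'
from vis import *
T,S=load("top","7"),load("scene","7")
f=lambda u,v,s:(220+(u-396)/1.65,120+v/1.65) if s=="t" else (200+u/1.65,140+v/1.65)
def dark(s,b,thr,lo=False):
    g=cv2.cvtColor(s["pixels"],cv2.COLOR_BGR2GRAY); c=blobs(g,(g<thr) if lo else (g>thr),b,2); return cen(c[0])
items=dict(adapter=(dark(T,(273,158,288,171),45,True),dark(S,(368,206,384,216),32,True),.074,(.6337,.0916)),
 eyepiece=(dark(T,(355,160,364,170),85),dark(S,(289,229,301,235),60),.066,(.639,-.1215)),
 objective=(dark(T,(398,226,409,238),165),dark(S,(236,188,246,196),110),.068,(.4514,-.2299)))
for k,(a,b,z,c) in items.items():
    p,e=tri(T,a,S,b); print(k,a.round(1),b.round(1),p.round(4),"gap",round(e,4),"T-off mm",((onplane(T,a,z)[:2]-c)*1e3).round(1),"S-off mm",((onplane(S,b,z)[:2]-c)*1e3).round(1))
E
```

```text
adapter [280.3 164.4] [375.6 210.4] [0.6355 0.0901 0.075 ] gap 0.0012 T-off mm [ 1.9 -1.9] S-off mm [ 0.9 -0.4]
eyepiece [359.4 162.8] [293.6 231.5] [ 0.6371 -0.1214  0.065 ] gap 0.0001 T-off mm [-2.2  0.2] S-off mm [-0.9 -0.1]
objective [404. 231.] [239.2 191. ] [ 0.4511 -0.2304  0.0697] gap 0.0007 T-off mm [-0.2 -1.1] S-off mm [-2.3 -0.2]
```

All three are within 3 mm of centre and at the right heights.

```bash
python3 -c "
from plant import ctrl
print(ctrl.hand_in())"
```

```text
the job is handed in; nothing more can be done
None
```

The job is handed in: the objective is in the tray, the eyepiece on the plate and the adapter in the dish, each upright and within about 3 mm of the middle by my measurement, at about 47 s of the 112 s allowed; the judge's verdict was not shown.

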